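Seal the tea canister with its nested lids and take the outer lid away to the wash

ROBOT

A 6-joint arm with a two-finger parallel gripper is mounted at the origin on the work surface. World frame = base frame: x ahead of the robot, y to its left, z up, the work surface at z = 0. Lengths are in mm, angles in degrees, forces in N, time in s.
With the tool pointing down it reaches from about 300 to 850 mm from the base axis. Payload 4.2 kg.
Tool frame: the origin (TCP) lies midway between the tips of the shut fingers; the grasp point (between the pads) lies 19 mm behind it; z points along the fingers, y is the line along which they close (so a half turn about z gives the same grasp; the last joint's range is limited). The gripper opens to 91 mm and grips with 3 to 60 N. Pads are 32 mm wide; open, the fingers measure 118 mm over their backs; the gripper's body (76 mm by 178 mm) begins 60 mm behind the grasp point.
Start: joints at [-70.417, 18.312, 89.639, -0, 72.044, -1.146], TCP at [203.53, -537.791, 213.976] pointing down, gripper open.
Joint ranges: [-177.97, 177.97], [-48.28, 115.42], [12.27, 149.76], [-77.06, 257.06], [2.81, 150.46], [-146.56, 146.56]. Speed limits (degrees/s): [147.25, 147.25, 180, 180, 180, 180].

INTERFACE

Orientations are given as [roll, pitch, yaw] about the fixed x, y, z axes, in that order (R = Rz(yaw) Ry(pitch) Rx(roll)).
In Python, from workcell import env gives the robot as it stands.
- The arm moves only by the shell command python3 -m jog 'ROWS' [FORCE]. ROWS is a JSON object of lists of equal length, an entry for each row: "jaw": the finger opening in mm, from 0 to 91.2; "slide": the shift along the tool's x, y, z in units of 30 mm (1.0 is 30 mm), a list of three; "spin": the turn about the tool's z in units of 8 degrees (1.0 is 8 degrees). In form: {"jaw": [jaw, ...], "slide": [[dx, dy, dz], ...], "spin": [spin, ...]}. A call has 1 to 10 rows; each row shifts and turns the commanded pose from where the row before left it, along the tool's axes as they then stand; what a row does not reach is not made up. A row lasts 1/10 s, in which the tool goes at most 50 mm and 8.59 degrees, less where a joint would pass 70% of its speed; a pose out of reach is approached as far as the arm can. A call is refused whole if a number of a shift passes 1 or a number of a turn 1, either way. A call with a gripper value outside its range is refused whole. The fingers move at their own pace and stop on an object; FORCE is the grip in N (left out, the last holds). Time passes only in rows, so rows that do not move let the fingers close. It gives the time, the measured TCP pose, the force, the opening and the grip force at its end, in the units of the state.
- env.state(): the state, without advancing time (a new reading comes with each control period).
- env.grab_frame(name): name is "side" or "top" or "wrist"; returns the picture (420x560x3 uint8, red, green, blue); there is no depth.
- env.camera_model(name): a dict with "fx", "fy", "cx", "cy" (pixels), "camera_from_world" (4x4, takes a point from world to camera coordinates). Camera axes: x right, y up, looking along -z (the intrinsics and any distortion apply to the point x, -y, -z); pixel columns grow to the right and rows downward; lengths in mm; the calibration is good to about 2 mm. A picture is of the moment at which its call begins: read the wrist's pose just before it. camera_model takes no time and is no camera call; for the wrist camera it gives the pose at the moment of the call.
- env.job_done(): hands the job in; it is judged then, once.
The state is a dict: "time_s": time; "qpos": joint angles; "qvel": joint speeds; "effort": joint torques, N m; "ee_pos": TCP position; "ee_rot": TCP orientation; "force": force on the tool from outside, world axes, zero at the start; "torque": the same for the moment, N m; "gripper_width": finger opening in mm; "gripper_force": force on a finger pad.
Only numpy, scipy, OpenCV 4.12 (cv2) and the standard library are available. Lean on these libraries where they do the work, as an engineer would, in place of code of your own. Each camera call takes 0.05 s, during which the arm holds its last target. There are 200 camera calls.

TASK

The two nested lids lying on the bamboo board belong on the open narrow-necked tea canister: pick the pair up together by the inner lid's wooden knob, carry it over and lower it (do not drop it) until the inner lid is fully home in the neck, then let go. Then lift off only the steel outer lid by its rim, leaving the inner lid seated and undisturbed, take it to the steel bowl and finish still holding it level over the middle of the bowl, a hand's breadth or so above the rim, touching nothing else. Leave the canister standing where it is, and do not disturb the wide canister, the strainer or the spoon nearby.

Things in the scene. Friction and masses are not known exactly. Their poses are not given: they have to be found in the camera images.
- inner_lid: Inner lid, wood, ~0.11 kg. Origin: centre of its underside, z up. Plug 41 mm diameter (34 at the foot) to z 14 mm; head 52 mm diameter at z 14, 49 at its top, z 28; knob, a plain 18 mm cylinder, z 28 to 52. Starts on its plug on the board, outer lid over it, knob 20 mm proud; lifted by the knob it carries the outer lid. Seated, the head rests on the rim, origin 86 mm above the canister's.
- outer_lid: Outer lid: steel cap 62 mm diameter, 17 mm high, ~0.09 kg; 28 mm hole in its 4 mm top for the knob; skirt 13 mm deep, 3 mm thick. Origin: centre of its lower edge, z up. Rests loosely (2 mm play) on the inner lid's head; nested, its origin is 15 mm and its top 32 mm above the inner lid's origin. Gripped across its rim and lifted straight up, it comes off alone over the knob.
- canister: White ceramic tea canister, open, loose, ~0.8 kg, 100 mm high: body 72 mm diameter up to 70 mm, shoulder narrowing to a neck of 55 mm outer diameter from 81 mm up to the rim at 100 mm; mouth 46 mm diameter, 19 mm deep. Origin: centre of its underside, on the counter; z up. Round: yaw is of no matter.
- wide_canister: White ceramic straight open canister, 96 mm diameter, 95 mm high, 86 mm mouth; not this lid's. Origin: centre of its underside. It may have changed places with the tea canister. To be left alone.
- board: Fixed bamboo chopping board, 280 (its x) x 190 (its y) x 18 mm high; origin: centre of its underside. The lids stand on it. It may have changed sides with the bowl.
- bowl_rim (a point): Centre of the mouth of a fixed round steel bowl, 220 mm rim diameter, at the rim's height, 85 mm above the counter.
- spoon: Steel spoon, 150 mm long, lying across the far end of the board; bystander. Origin: its underside.
- strainer_a: Steel sink strainer with a thin upright stem, 46 mm diameter, 50 mm high, standing between the two canisters; bystander. Origin: centre of its underside.
- bowl: The fixed steel bowl itself; origin: centre of its underside on the counter.
Things that resemble listed ones, but are neither listed nor needed, are in the scene too. Several things have the shape of the outer_lid; the one meant has the colours described above.

How it is judged:
By the outcome, as a careful person would: the job done as asked, in the order asked, and still so for the second after the job is handed in, while the arm keeps its last pose, push and grip.
It also fails if it takes over 58 s, if anything falls off the work surface, if the arm or the gripper's body presses on something with over 40 N, if the wrist force passes 120 N, or if a joint passes its speed limit or range.

## Working session

There is one attempt and no reset: what is moved stays moved. The work goes in short steps, Python scripts to look and compute and a shell command to move; the robot and the scene stay as the last step left them, time stands still between calls to the robot, and variables do not carry over. Pictures are saved under pics/ and viewed, at most 10 in all, crops included, and the job is handed in when it is done.

```bash
ls; mkdir -p pics; python3 - <<'E'
from workcell import env
import cv2,json
for n in("top","side"):
    cv2.imwrite(f"pics/{n}0.png",env.grab_frame(n)[:,:,::-1])
    m=env.camera_model(n);print(n,m)
s=env.state();print({k:s[k] for k in("time_s","ee_pos","ee_rot","gripper_width","force")})
E
```

```text
pics
top {'fx': 487.76351799598797, 'fy': 487.76351799598797, 'cx': 270.97078757986384, 'cy': 211.58141089591481, 'camera_from_world': array([[-4.79398410e-05, -9.99730540e-01,  2.32130273e-02,
        -1.03404082e+02],
       [ 9.89305835e-01,  3.33834408e-03,  1.45817762e-01,
        -5.07257130e+02],
       [-1.45855963e-01,  2.29717738e-02,  9.89039097e-01,
        -1.13422367e+03],
       [ 0.00000000e+00,  0.00000000e+00,  0.00000000e+00,
         1.00000000e+00]])}
side {'fx': 406.682215173068, 'fy': 406.682215173068, 'cx': 271.74048881315423, 'cy': 212.15492505270163, 'camera_from_world': array([[ 9.58341521e-01, -2.84646909e-01, -2.36149729e-02,
        -4.88714691e+02],
       [ 1.51825828e-01,  4.37638549e-01,  8.86240045e-01,
        -1.21785344e+02],
       [-2.41930667e-01, -8.52905996e-01,  4.62623946e-01,
        -8.91339062e+02],
       [ 0.00000000e+00,  0.00000000e+00,  0.00000000e+00,
         1.00000000e+00]])}
{'time_s': 0.1, 'ee_pos': array([ 203.36337415, -537.3586493 ,  213.20977896]), 'ee_rot': array([-1.79909070e+02, -1.44370116e-03,  2.07258307e+01]), 'gripper_width': 91.31060983862545, 'force': array([ 0.21692253, -0.26224595,  0.70866443])}
```

View pics/top0.png

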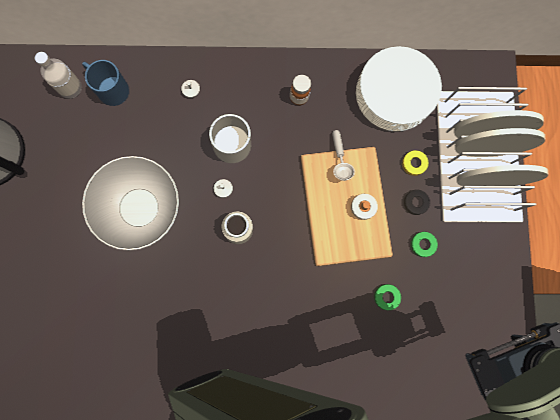

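View pics/side0.png

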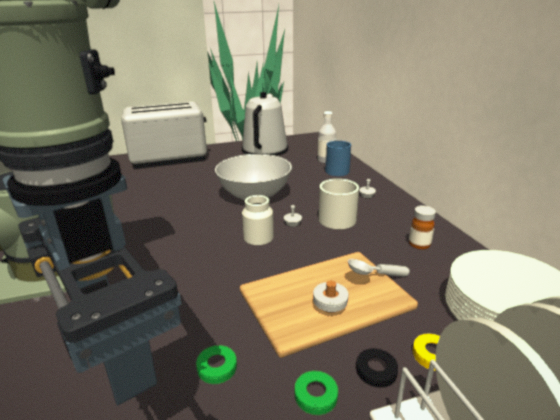

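Top view: the candidates shaped like the outer lid are the steel ring with a brown knob on the board (364,206), yellow (416,162), black (417,202), and green (425,244) and (388,297). Only the one on the board is steel with a wooden knob through it, so that is the one meant. The narrow tea canister is at (237,226), the wide one at (230,137), the strainer at (223,188), and the bowl at (131,202). The side view shows the lids at (331,295) and the tea canister's mouth at (256,202).

```bash
cat > h.py <<'E'
import numpy as np,cv2
from workcell import env
def ray(m,u,v):
    T=np.array(m["camera_from_world"]);R=T[:3,:3]
    d=R.T@np.array([(u-m["cx"])/m["fx"],-(v-m["cy"])/m["fy"],-1.]);return -R.T@T[:3,3],d/np.linalg.norm(d)
def onz(m,u,v,z):
    o,d=ray(m,u,v);return o+d*(z-o[2])/d[2]
def tri(*obs):
    A=np.zeros((3,3));b=np.zeros(3);L=[]
    for m,u,v in obs:
        o,d=ray(m,u,v);P=np.eye(3)-np.outer(d,d);A+=P;b+=P@o;L.append((o,P))
    x=np.linalg.solve(A,b);return x,[round(float(np.linalg.norm(P@(x-o))),1) for o,P in L]
def proj(m,p):
    T=np.array(m["camera_from_world"]);c=T[:3,:3]@p+T[:3,3];return m["cx"]+m["fx"]*c[0]/-c[2],m["cy"]-m["fy"]*c[1]/-c[2]
E
python3 - <<'E'
from h import *
t=cv2.imread("pics/top0.png");s=cv2.imread("pics/side0.png")
def crop(i,u,v,r=32):return cv2.resize(i[v-r:v+r,u-r:u+r],(380,280*380//280//1),interpolation=cv2.INTER_CUBIC)[:, :]
def c(i,u,v):return cv2.resize(i[v-36:v+36,u-48:u+48],(384,288),interpolation=cv2.INTER_CUBIC)
cv2.imwrite("pics/crop1.png",np.vstack([np.hstack([c(t,364,206),c(t,237,226)]),np.hstack([c(s,331,295),c(s,258,215)])]))
for n,i,(u,v) in(("top",t,(364,206)),("side",s,(331,295))):
    h=cv2.cvtColor(i,cv2.COLOR_BGR2HSV);w=h[v-25:v+26,u-25:u+26]
    for nm,m in(("grey",(w[...,1]<70)&(w[...,2]>90)),("knob",(w[...,0]<15)&(w[...,1]>150))):
        k,_,st,ce=cv2.connectedComponentsWithStats(m.astype('uint8'))
        for j in range(1,k):
            if st[j,4]>15:print(n,nm,st[j]+[u-25,v-25,0,0,0],ce[j]+[u-25,v-25])
E
```

```text
top grey [383 181   7  45 184] [386.96195652 196.68478261]
top grey [352 194  26  26 416] [364.26201923 205.98076923]
top knob [360 201  10  11  68] [364.88235294 205.45588235]
side grey [314 283  34  29 650] [330.32923077 298.21076923]
side knob [324 282  14  14 105] [330.66666667 289.41904762]
```

View pics/crop1.png

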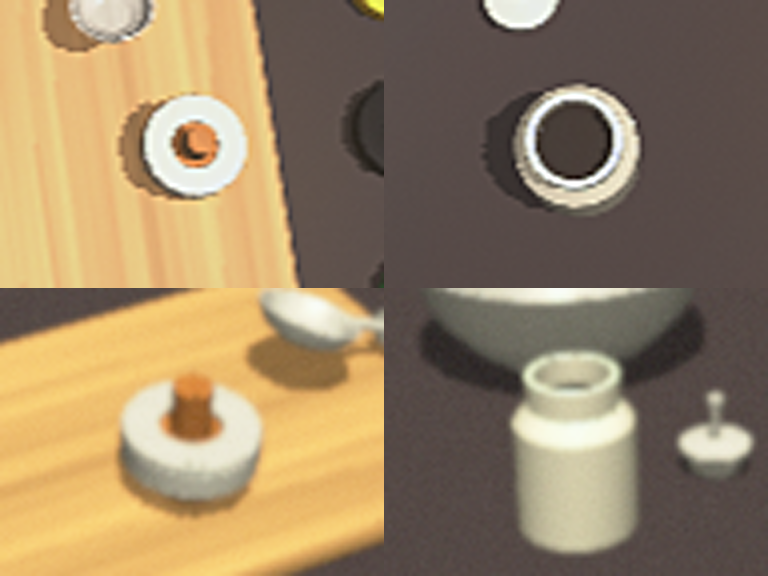

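The crop confirms the steel ring with the brown knob on the board at top (364.5,206), side (331,290), knob top at side (331,282). The tea canister's rim is at top (236.3,224.6) and side (257,200.5).

```bash
python3 - <<'E'
from h import *
T=env.camera_model("top");S=env.camera_model("side")
np.set_printoptions(precision=1,suppress=True)
for n,a,b in(("knobtop",(365.6,204.8),(330.9,282)),("lidtop",(364.3,206),(330.6,290)),("canrim",(236.2,224.5),(256.7,200.5)),("wide",(230,133),(338.5,189)),):
    print(n,*tri((T,*a),(S,*b)))
for n,u,v,z in(("knobtop",365.6,204.8,70),("lidtop",364.3,206,50),("canrim",236.2,224.5,100),("wide",230.5,132.5,95),("strainer",223,188,10),("spoonbowl",343,172,25)):
    print(n,onz(T,u,v,z))
t=cv2.imread("pics/top0.png");h=cv2.cvtColor(t,cv2.COLOR_BGR2HSV)
m=((h[...,2]>85)&(h[...,1]<70)).astype('uint8');m[:150]=0;m[255:]=0;m[:,:78]=0;m[:,190:]=0
c=max(cv2.findContours(m,0,1)[0],key=cv2.contourArea);e=cv2.fitEllipse(cv2.convexHull(c));print("bowl",e,onz(T,*e[0],85))
s=cv2.imread("pics/side0.png");print("bowl tri",tri((T,*e[0]),(S,254,173)))
E
```

```text
knobtop [ 521.  -324.9   71.2] [1.6, 1.6]
lidtop [ 520.9 -325.5   54.2] [1.6, 1.6]
canrim [469.1 -22.4  98.4] [0.4, 0.4]
wide [685.5  -4.6  87.7] [1.3, 1.3]
knobtop [ 519.7 -324.7   70. ]
lidtop [ 520.  -325.9   50. ]
canrim [468.5 -22.4 100. ]
wide [685.7  -6.6  95. ]
strainer [570.2  15.5  10. ]
spoonbowl [ 608.8 -280.8   25. ]
bowl ((133.74880981445312, 201.75111389160156), (149.1621856689453, 154.15133666992188), 94.06504821777344) [522.3 214.1  85. ]
bowl tri (array([524.3, 218.9,  67.2]), [1.0, 1.0])
```

Fits are good to about 1 mm: knob at (520.5,-325) with its top at about 70 mm, canister at (469,-22.4) with its rim at about 99 mm. Moving over the knob.

```bash
python3 -m jog '{"jaw":[91,91,91,91,91,91,91,91,91,91],"slide":[[0.8,-0.19,0],[0.8,-0.19,0],[0.8,-0.19,0],[0.8,-0.19,0],[0.8,-0.19,0],[0.8,-0.19,0],[0.8,-0.19,0],[0.8,-0.19,0],[0.8,-0.19,0],[0.8,-0.19,0]],"spin":[0,0,0,0,0,0,0,0,0,0]}' 10; python3 -m jog '{"jaw":[91,91,91,91,91,91,91,91],"slide":[[0.8,-0.19,0],[0.8,-0.19,0],[0.8,-0.19,0],[0.8,-0.19,0.3],[0.7,-0.19,0.3],[0.4,0,0.3],[0,0,0.3],[0,0,0]],"spin":[0,0,0,0,0,0,0,0]}'
python3 - <<'E'
from h import *
print(env.state()["ee_pos"],env.state()["ee_rot"]);m=env.camera_model("wrist");cv2.imwrite("pics/w1.png",env.grab_frame("wrist")[:,:,::-1])
for p in((520.5,-325,70),(520.5,-325,50)):print(proj(m,np.array(p)))
np.save("w1.npy",m,allow_pickle=True)
E
```

```text
time_s: 1.1
ee_pos: [408.4, -398.7, 213.5]
ee_rot: [-180.0, 0.0, 20.7]
force: [0.2, -0.2, -0.3]
gripper_width: 90.4
gripper_force: 0.0
time_s: 1.9
ee_pos: [517.1, -327.1, 176.0]
ee_rot: [-179.8, 0.2, 20.7]
force: [-0.2, -0.7, -0.0]
gripper_width: 91.2
gripper_force: 0.0
[ 517.05529889 -327.05495747  176.00567724] [-1.79839209e+02  1.65511340e-01  2.07343134e+01]
(np.float64(278.71264863922926), np.float64(205.94732479090112))
(np.float64(278.82554702983526), np.float64(200.99046907887657))
```

View pics/w1.png

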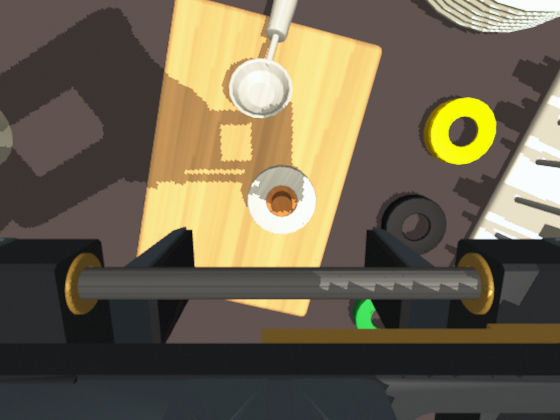

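The wrist view shows the lid ring centred at about (282,200.5), knob at about (282,203). That is 3 px right of the prediction. Computing the wrist position and the move.

```bash
python3 - <<'E'
from h import *
m=np.load("w1.npy",allow_pickle=True).item();T=env.camera_model("top");S=env.camera_model("side")
np.set_printoptions(precision=1,suppress=True)
i=cv2.imread("pics/w1.png");h=cv2.cvtColor(i,cv2.COLOR_BGR2HSV)
w=h.copy();mk=((h[...,1]<60)&(h[...,2]>80)).astype('uint8');M=np.zeros_like(mk);cv2.circle(M,(282,200),40,1,-1)
c=max(cv2.findContours(mk*M,0,1)[0],key=cv2.contourArea);e=cv2.minEnclosingCircle(c);print(e,onz(m,*e[0],50))
mk=((h[...,0]<14)&(h[...,1]>140)).astype('uint8');M[:]=0;cv2.circle(M,(282,200),20,1,-1)
c=max(cv2.findContours(mk*M,0,1)[0],key=cv2.contourArea);k=cv2.boundingRect(c);print(k)
print(tri((m,*e[0]),(T,364.3,206),(S,330.6,290)))
s=env.state();y=np.radians(s["ee_rot"][2]);print(m["camera_from_world"][:3,:3]); print(proj(m,s["ee_pos"]))
E
```

```text
((281.2472839355469, 199.53746032714844), 34.42197799682617) [ 522.5 -326.5   50. ]
(283, 191, 6, 6)
(array([ 521.7, -325.7,   53.5]), [1.5, 2.3, 1.1])
[[ 0.4 -0.9 -0. ]
 [ 0.9  0.3 -0.2]
 [ 0.2  0.1  1. ]]
(np.float64(279.9193644482554), np.float64(257.757007411839))
```

```bash
python3 -m jog '{"jaw":[91,91,91,70,50,50,50],"slide":[[0.15,0,0.7],[0,0,0.8],[0,0,0.8],[0,0,0.8],[0,0,0.6],[0,0,0.38],[0,0,0]],"spin":[0,0,0,0,0,0,0]}' 15
python3 -m jog '{"jaw":[30,20,10,10,10,10,10,10],"slide":[[0,0,0],[0,0,0],[0,0,0],[0,0,0],[0,0,0],[0,0,0],[0,0,0],[0,0,0]],"spin":[0,0,0,0,0,0,0,0]}' 20
```

```text
time_s: 2.65
ee_pos: [521.3, -325.8, 54.5]
ee_rot: [-179.9, 0.1, 20.7]
force: [0.1, -0.3, -0.4]
gripper_width: 61.9
gripper_force: 0.0
time_s: 3.45
ee_pos: [522.9, -325.9, 55.8]
ee_rot: [179.9, -0.0, 20.7]
force: [-0.3, -1.2, 0.8]
gripper_width: 16.4
gripper_force: 20.0
```

```bash
python3 -m jog '{"jaw":[10,10,10,10,10,10,10,10,10],"slide":[[0,0,0],[0,0,0],[0,0,-0.2],[0,0,-0.4],[0,0,-0.8],[0,0,-0.8],[0,0,-0.8],[0,0,-0.8],[0,0,0]],"spin":[0,0,0,0,0,0,0,0,0]}' 30
python3 - <<'E'
from h import *
s=env.grab_frame("side")[:,:,::-1];w=env.grab_frame("wrist")[:,:,::-1]
u,v=map(int,proj(env.camera_model("side"),env.state()["ee_pos"]));print(u,v)
a=cv2.resize(s[max(v-70,0):v+70,u-70:u+70],(400,400));cv2.imwrite("pics/lift.png",np.hstack([a,cv2.resize(w[100:380,140:420],(400,400))]))
E
```

```text
time_s: 4.35
ee_pos: [524.3, -326.6, 173.7]
ee_rot: [179.6, -0.3, 20.7]
force: [0.7, 0.0, -1.2]
gripper_width: 16.3
gripper_force: 30.0
333 233
```

View pics/lift.png

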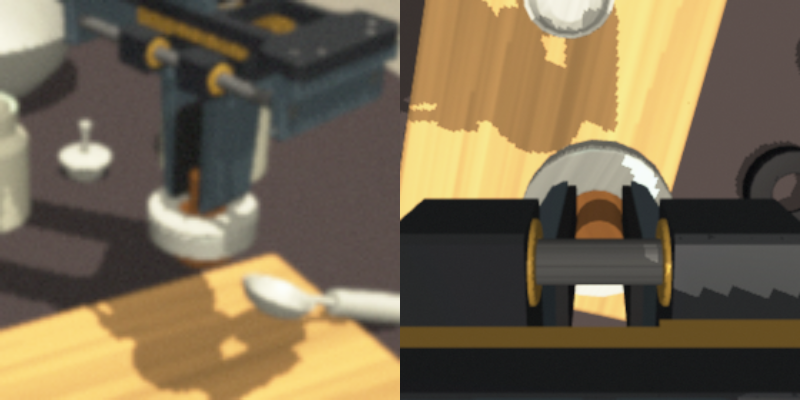

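The pair is held level by the knob (wrist crop: knob at (600,215), steel rim around it). Carrying it to just short of the canister, then looking with the wrist camera.

```bash
python3 -m jog '{"jaw":[10,10,10,10,10,10,10,10,10,10],"slide":[[0,-0.3,0],[0,-0.6,0],[-0.05,-0.8,0],[-0.05,-0.8,0],[-0.05,-0.8,0],[-0.05,-0.8,0],[-0.05,-0.8,0],[-0.05,-0.8,0],[-0.05,-0.8,0],[-0.05,-0.8,0]],"spin":[0,0,0,0,0,0,0,0,0,0]}'; python3 -m jog '{"jaw":[10,10,10,10,10,10,10],"slide":[[-0.05,-0.8,0],[-0.02,-0.8,0],[0,-0.7,0],[0,-0.4,0],[0,-0.1,0],[0,0,0],[0,0,0]],"spin":[0,0,0,0,0,0,0]}'
python3 - <<'E'
from h import *
s=env.state();m=env.camera_model("wrist");i=env.grab_frame("wrist")[:,:,::-1];cv2.imwrite("pics/w2.png",i)
np.save("w2.npy",m,allow_pickle=True);print(s["ee_pos"],s["ee_rot"],s["gripper_width"],proj(m,np.array([468.8,-22.4,100])))
E
```

```text
time_s: 5.45
ee_pos: [431.8, -123.4, 168.1]
ee_rot: [-179.9, 0.2, 20.7]
force: [0.1, 0.6, -2.5]
gripper_width: 16.7
gripper_force: 30.0
time_s: 6.15
ee_pos: [402.5, -47.7, 169.4]
ee_rot: [180.0, 0.0, 20.7]
force: [0.6, 0.5, -2.3]
gripper_width: 16.2
gripper_force: 30.0
[402.4719602  -47.7241796  169.39997299] [1.79974945e+02 5.39197828e-03 2.07119645e+01] 16.154576692758134 (np.float64(278.9138015223784), np.float64(122.06245889780095))
```

View pics/w2.png

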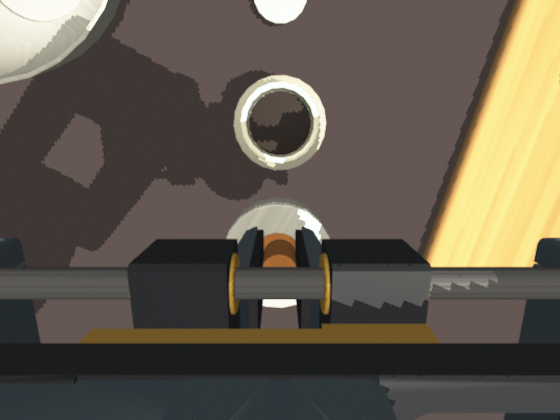

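The wrist view shows the canister mouth (dark circle, x 247–313, y 88–155) centred at (280,121.5), and the held lid arc spanning x 226–331 with its top at y≈203.

```bash
python3 - <<'E'
from h import *
np.set_printoptions(precision=1,suppress=True)
m=np.load("w2.npy",allow_pickle=True).item()
p=np.array([402.5,-47.7,169.4]);y=np.radians(20.7);X=np.array([np.cos(y),np.sin(y)]);Y=np.array([np.sin(y),-np.cos(y)])
i=cv2.imread("pics/w2.png");g=cv2.cvtColor(i,cv2.COLOR_BGR2HSV)
mk=((g[...,1]<75)&(g[...,2]>110)).astype('uint8');M=np.zeros_like(mk);cv2.circle(M,(280,122),52,1,-1)
c,h=cv2.findContours(mk*M,cv2.RETR_CCOMP,1);b=sorted(c,key=cv2.contourArea)[::-1][:2]
for q in b:
    e=cv2.fitEllipse(q);print(e,onz(m,*e[0],100))
q=onz(m,280,121.5,100);d=q[:2]-p[:2];print("mouth tool xy",d@X,d@Y)
for r in(201,205):
  q=onz(m,278.5,r,p[2]-4.5-(0 if r>203 else 17));d=q[:2]-p[:2];print("lid centre",d@X-31,d@Y)
T=env.camera_model("top");S=env.camera_model("side");print(tri((m,280,121.5),(T,236.2,224.5),(S,256.7,200.5)))
E
```

```text
((279.7059020996094, 121.81656646728516), (92.29247283935547, 95.04071807861328), 0.8970035910606384) [469.1 -22.8 100. ]
((280.0581359863281, 122.59847259521484), (63.65888595581055, 67.03307342529297), 48.360618591308594) [468.7 -23.3 100. ]
mouth tool xy 71.33423107325423 0.5079880471299001
lid centre -4.9874711246325845 -0.3443524900369944
lid centre -3.6028537217974836 -0.30588861958254354
(array([469.2, -22.7,  98.6]), [0.4, 0.6, 0.2])
```

```bash
python3 -m jog '{"jaw":[10,10,10,10,10,10,10,10],"slide":[[0.4,0,0],[0.7,0.02,0],[0.7,0,0],[0.4,0,0],[0.23,0,0],[0,0,0],[0,0,0],[0,0,0]],"spin":[0,0,0,0,0,0,0,0]}'; python3 -m jog '{"jaw":[10,10,10,10,10,10],"slide":[[0,0,0.3],[0,0,0.3],[0,0,0.3],[0,0,0.2],[0,0,0],[0,0,0]],"spin":[0,0,0,0,0,0]}'
python3 - <<'E'
from h import *
s=env.grab_frame("side")[:,:,::-1];t=env.grab_frame("top")[:,:,::-1]
o=[cv2.resize(a[v-40:v+40,u-40:u+40],(400,400),interpolation=cv2.INTER_CUBIC) for a,u,v in((s,257,195),(t,237,220))];cv2.imwrite("pics/low.png",np.hstack(o))
E
```

```text
time_s: 7.0
ee_pos: [469.8, -22.2, 169.5]
ee_rot: [-180.0, 0.0, 20.7]
force: [0.5, 0.5, -2.5]
gripper_width: 16.4
gripper_force: 30.0
time_s: 7.6
ee_pos: [470.6, -22.0, 136.4]
ee_rot: [-180.0, 0.0, 20.7]
force: [-0.8, 0.1, -2.5]
gripper_width: 16.4
gripper_force: 30.0
```

View pics/low.png

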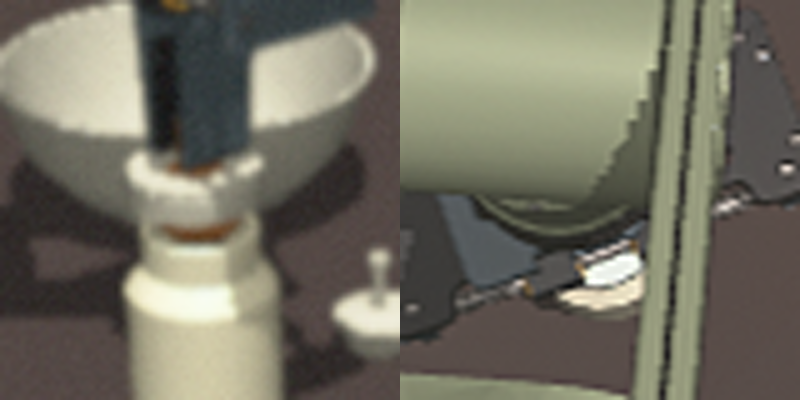

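The crop shows the plug entering the mouth, with the lid centred over the neck to within 1 px. Lowering gently.

```bash
python3 -m jog '{"jaw":[10,10,10,10,10,10,10,10],"slide":[[0,0,0.1],[0,0,0.1],[0,0,0.07],[0,0,0.06],[0,0,0.05],[0,0,0.03],[0,0,0],[0,0,0]],"spin":[0,0,0,0,0,0,0,0]}'
```

```text
time_s: 8.5
ee_pos: [470.6, -22.0, 124.3]
ee_rot: [180.0, -0.0, 20.7]
force: [-0.6, -0.0, -1.7]
gripper_width: 16.1
gripper_force: 30.0
```

```bash
python3 -m jog '{"jaw":[10,10,10,10,10],"slide":[[0,0,0.04],[0,0,0],[0,0,0.03],[0,0,0],[0,0,0]],"spin":[0,0,0,0,0]}';python3 -m jog '{"jaw":[10,10,10],"slide":[[0,0,0.03],[0,0,0],[0,0,0]],"spin":[0,0,0]}'
```

```text
time_s: 9.0
ee_pos: [471.0, -22.2, 123.6]
ee_rot: [179.9, -0.1, 20.7]
force: [-2.8, -1.5, 9.1]
gripper_width: 16.4
gripper_force: 30.0
time_s: 9.3
ee_pos: [471.1, -22.2, 123.5]
ee_rot: [179.9, -0.1, 20.7]
force: [-4.6, -0.1, 15.3]
gripper_width: 16.1
gripper_force: 30.0
```

Contact, with the height consistent with fully seated. Relieving the push, letting go and rising.

```bash
python3 -m jog '{"jaw":[10,10,20,30,45,60,60],"slide":[[0,0,-0.05],[0,0,0],[0,0,0],[0,0,0],[0,0,0],[0,0,0],[0,0,0]],"spin":[0,0,0,0,0,0,0]}';python3 -m jog '{"jaw":[91,91,91,91,91,91,91],"slide":[[0,0,-0.3],[0,0,-0.6],[0,0,-0.8],[-0.5,0,-0.3],[-0.7,0,0],[-0.7,0,0],[0,0,0]],"spin":[0,0,0,0,0,0,0]}'
python3 - <<'E'
from h import *
s=env.state();m=env.camera_model("wrist");i=env.grab_frame("wrist")[:,:,::-1];cv2.imwrite("pics/w3.png",i);sd=env.grab_frame("side")[:,:,::-1];cv2.imwrite("pics/s3.png",sd)
np.save("w3.npy",m,allow_pickle=True);print(s["ee_pos"],s["ee_rot"]);p=proj(m,np.array([469,-22.6,118]));print(p)
u,v=map(int,p);a=cv2.resize(i[max(v-60,0):v+60,u-60:u+60],(400,400));b=cv2.resize(sd[150:230,217:297],(400,400),interpolation=cv2.INTER_CUBIC);print(max(v-60,0),u-60,cv2.imwrite("pics/seat.png",np.hstack([a,b])))
E
```

```text
time_s: 10.0
ee_pos: [470.5, -21.9, 122.5]
ee_rot: [-180.0, 0.0, 20.7]
force: [0.2, -0.6, -0.1]
gripper_width: 49.2
gripper_force: 0.0
time_s: 10.7
ee_pos: [413.8, -42.7, 182.6]
ee_rot: [-180.0, 0.1, 20.7]
force: [1.0, -0.4, 0.7]
gripper_width: 90.9
gripper_force: 0.0
[413.80744906 -42.68706402 182.59734812] [-1.79964317e+02  1.29207312e-01  2.06617868e+01]
(np.float64(280.3343780901991), np.float64(140.44546028006158))
80 220 True
```

View pics/seat.png

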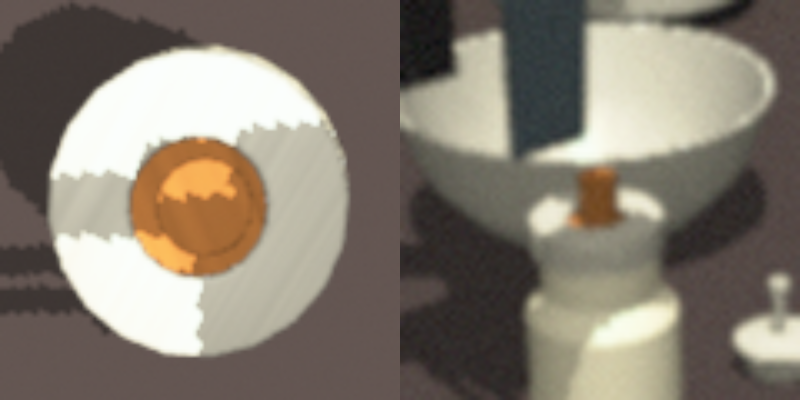

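Seated view: the lid circle is at about wrist (279.7,140.3), the knob top at about wrist (281,141) and side (256.4,184). The lid is level and free of the jaws. Checking its height and position, and the bowl centre.

```bash
python3 - <<'E'
from h import *
np.set_printoptions(precision=1,suppress=True)
m=np.load("w3.npy",allow_pickle=True).item();S=env.camera_model("side");T=env.camera_model("top")
print("knobtop",tri((m,281,141),(S,256.4,184.3)),proj(S,np.array([469,-22.6,138])))
i=cv2.imread("pics/w3.png");g=cv2.cvtColor(i,cv2.COLOR_BGR2HSV)
mk=((g[...,1]<45)&(g[...,2]>120)|(g[...,1]>130)).astype('uint8');M=np.zeros_like(mk);cv2.circle(M,(280,140),52,1,-1)
c=max(cv2.findContours(mk*M,0,1)[0],key=cv2.contourArea);e=cv2.fitEllipse(cv2.convexHull(c));q=onz(m,*e[0],118);print(e,q)
s=env.state();d=q-s["ee_pos"];y=np.radians(s["ee_rot"][2]);print("tool xy units",(d[0]*np.cos(y)+d[1]*np.sin(y))/30,(d[0]*np.sin(y)-d[1]*np.cos(y))/30)
# bowl rim: bright ellipse in the first top picture, rim extents by row/col of the grey mask
t=cv2.imread("pics/top0.png");g=cv2.cvtColor(t,cv2.COLOR_BGR2GRAY)
b=cv2.GaussianBlur(g,(5,5),1);mk=(b>115).astype('uint8');mk[:,:70]=0;mk[:,195:]=0;mk[:145]=0;mk[260:]=0
c=max(cv2.findContours(mk,0,1)[0],key=cv2.contourArea);e=cv2.fitEllipse(cv2.convexHull(c));print("bowl",e,onz(T,*e[0],85),onz(T,131,202.5,85))
E
```

```text
knobtop (array([469.9, -22.9, 139.4]), [0.4, 0.4]) (np.float64(255.8213832027146), np.float64(184.87260097048906))
((279.2522888183594, 139.97972106933594), (90.49076080322266, 93.72113037109375), 14.680892944335938) [469.  -21.8 118. ]
tool xy units 1.8683682473965442 -0.026221417611372762
bowl ((130.0549774169922, 202.65452575683594), (94.02373504638672, 98.1678695678711), 61.64462661743164) [520.2 222.4  85. ] [520.6 220.3  85. ]
```

Fully seated (knob top at 139 measured, 138 expected). Lowering the open jaws around the rim.

```bash
python3 -m jog '{"jaw":[91,91,91,91,91],"slide":[[0.6,-0.02,0],[0.7,0,0],[0.57,0,0],[0,0,0],[0,0,0]],"spin":[0,0,0,0,0]}' 12;python3 -m jog '{"jaw":[91,91,91,91,91,91],"slide":[[0,0,0.6],[0,0,0.8],[0,0,0.8],[0,0,0.37],[0,0,0],[0,0,0]],"spin":[0,0,0,0,0,0]}'
```

```text
time_s: 11.3
ee_pos: [469.3, -21.6, 182.3]
ee_rot: [-180.0, 0.1, 20.8]
force: [-0.1, -0.4, 0.4]
gripper_width: 90.8
gripper_force: 0.0
time_s: 11.9
ee_pos: [469.8, -21.9, 106.3]
ee_rot: [180.0, -0.1, 20.7]
force: [0.2, -0.6, 0.3]
gripper_width: 91.1
gripper_force: 0.0
```

```bash
python3 -m jog '{"jaw":[80,74,70,67,65,63,62,60,58,56],"slide":[[0,0,0.04],[0,0,0],[0,0,0],[0,0,0],[0,0,0],[0,0,0],[0,0,0],[0,0,0],[0,0,0],[0,0,0]],"spin":[0,0,0,0,0,0,0,0,0,0]}' 8; python3 -m jog '{"jaw":[55,55,55,55],"slide":[[0,0,0],[0,0,0],[0,0,0],[0,0,0]],"spin":[0,0,0,0]}' 15
```

```text
time_s: 12.9
ee_pos: [469.5, -21.7, 104.4]
ee_rot: [180.0, 0.0, 20.7]
force: [0.1, -0.6, 0.3]
gripper_width: 61.4
gripper_force: 8.0
time_s: 13.3
ee_pos: [469.5, -21.8, 104.4]
ee_rot: [180.0, 0.0, 20.7]
force: [0.5, 0.6, 0.0]
gripper_width: 61.2
gripper_force: 15.0
```

```bash
python3 -m jog '{"jaw":[55,55,55,55,55,55,55,55,55,55],"slide":[[0,0,-0.05],[0,0,-0.1],[0,0,-0.2],[0,0,-0.3],[0,0,-0.4],[0,0,-0.5],[0,0,-0.6],[0,0,-0.6],[0,0,-0.3],[0,0,0]],"spin":[0,0,0,0,0,0,0,0,0,0]}'
python3 - <<'E'
from h import *
s=env.state();sd=env.grab_frame("side")[:,:,::-1];w=env.grab_frame("wrist")[:,:,::-1]
a=cv2.resize(sd[120:240,197:317],(400,400),interpolation=cv2.INTER_CUBIC);b=cv2.resize(w[100:380,140:420],(400,400));print(s["ee_pos"],cv2.imwrite("pics/off.png",np.hstack([a,b])))
E
```

```text
time_s: 14.3
ee_pos: [470.4, -21.8, 197.5]
ee_rot: [179.9, -0.2, 20.7]
force: [0.6, -0.2, -1.6]
gripper_width: 61.0
gripper_force: 15.0
[470.41183236 -21.8133559  197.53980021] True
```

View pics/off.png

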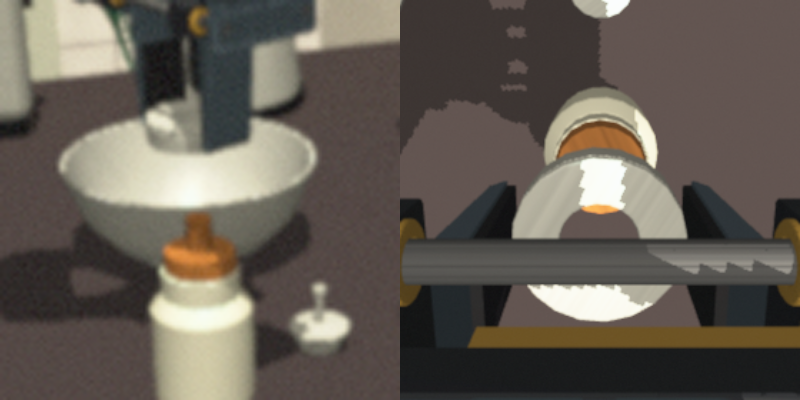

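The inner lid stays seated in the neck (side crop (200,250)), and the steel lid is held alone and level. Carrying it to the bowl centre (520.5,221).

```bash
python3 -m jog '{"jaw":[55,55,55,55,55,55,55,55,55,55],"slide":[[0.19,-0.3,0],[0.38,-0.6,0],[0.5,-0.78,0],[0.5,-0.78,0],[0.5,-0.78,0],[0.5,-0.78,0],[0.5,-0.78,0],[0.5,-0.78,0],[0.5,-0.78,0],[0.37,-0.62,0]],"spin":[0,0,0,0,0,0,0,0,0,0]}'; python3 -m jog '{"jaw":[55,55,55,55,55,55],"slide":[[0,0,0.2],[0,0,0.3],[0,0,0.15],[0,0,0],[0,0,0],[0,0,0]],"spin":[0,0,0,0,0,0]}'
python3 - <<'E'
from h import *
s=env.state();m=env.camera_model("wrist");w=env.grab_frame("wrist")[:,:,::-1];sd=env.grab_frame("side")[:,:,::-1];print(s["ee_pos"],s["ee_rot"],proj(m,np.array([520.5,221,85])))
cv2.imwrite("pics/fin.png",np.hstack([cv2.resize(w,(400,300)),cv2.resize(sd[90:270,150:390],(400,300))]))
np.save("w4.npy",m,allow_pickle=True);cv2.imwrite("pics/w4.png",w)
for a in range(0,360,45):
    print(a,np.round(proj(m,np.array([520.5+110*np.cos(np.radians(a)),221+110*np.sin(np.radians(a)),85]))))
E
```

```text
time_s: 15.4
ee_pos: [519.6, 223.5, 194.7]
ee_rot: [-180.0, 0.1, 20.8]
force: [0.9, -0.5, -0.2]
gripper_width: 60.8
gripper_force: 15.0
time_s: 16.0
ee_pos: [520.2, 220.8, 176.8]
ee_rot: [180.0, -0.0, 20.7]
force: [-0.2, -0.0, -1.5]
gripper_width: 60.7
gripper_force: 15.0
[520.17545233 220.77641189 176.78056057] [ 1.79993186e+02 -3.87117144e-02  2.06794583e+01] (np.float64(279.08379850913974), np.float64(214.70092860391523))
0 [333.  77.]
45 [217.  80.]
90 [145. 165.]
135 [158. 268.]
180 [234. 330.]
225 [331. 327.]
270 [404. 261.]
315 [411. 157.]
```

View pics/fin.png

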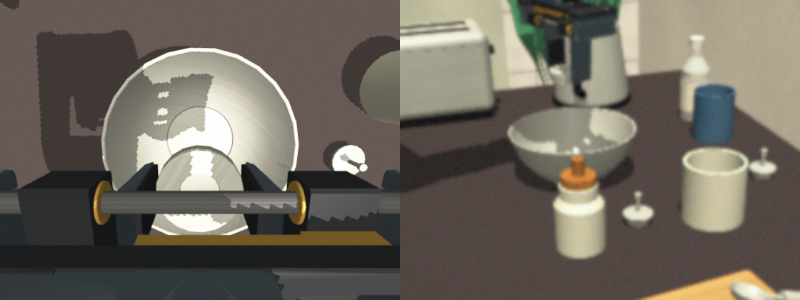

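The final view shows the lid centred over the bowl (rim spans x 103–298, top y 48 in the crop, as predicted) and held clear above it. The inner lid is seated and the bystanders are undisturbed.

```bash
python3 -c "
from workcell import env
print(env.job_done())"
```

```text
the job is handed in; nothing more can be done
None
```

The job is handed in at about 16 s: the inner lid is seated in the tea canister, and the steel outer lid is held level over the middle of the bowl, about 90 mm above the rim; no verdict came back.

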